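Clamp the clip-top canister shut

TASK

Close the half-open hinged lid of the clip-top canister, then swing its wire bail up from its front side and over the steel ridge on the lid until it snaps home and clamps the lid down on its seal. Lean the tool to get in under the riser board: do not bump the wooden riser, and leave the pot, the jar and the stamp standing where they are.

Things in the scene. Friction and masses are not known exactly. Their poses are not given: they have to be found in the camera images.
- canister: White round stoneware canister, 90 mm across, rim 104 mm high, fixed to the bench. Origin: centre of its underside; z up; +x points to its back (lid hinge side, roughly to the robot's left), -x to its front (bail side, to the robot's right); both hinge axes run along its y. Lid hinge axis at x = +50, z = 108 mm. Bail pivot axis at x = 0, z = 45 mm.
- lid_hinge (a joint): Angle of the lid (rad): 0 shut, 0.8 fully open (front edge up); stays where left (friction 0.13 N m). The lid is a white disc 94 mm across, its front edge 97 mm from the hinge axis and 7 mm above it when shut. A steel ridge 40 mm deep, 50 mm wide crosses its top, its rounded crest 8 mm in front of the lid's centre, at z = 143 mm when shut.
- seal (a joint): How far the lid plate is pressed down onto its rubber seal (m): 0 resting, 0.006 at most; spring of about 5000 N/m with 4 N preload. About 0.002 with the bail clamped, 0.003 to 0.004 as the bail passes over the crest of the ridge.
- bail (a joint): Angle of the wire bail (rad): 0 clamped, upright against its stop; grows as it swings to the front and down, at most 1.8; stays where left (friction 0.07 N m). It meets the ridge at about 0.27, the crest is at 0.08, below that it is driven on to 0. Getting over takes 6 to 15 N at the grip. A U of 8 mm wire, arms at y = +-55 mm, cross bar 97 mm from the pivot axis.
- grip (a point): Centre of the bail's wooden grip: a round bar 16 mm thick and 36 mm long, lying along the canister's y, 26 mm outside the cross bar, 123 mm from the bail pivot axis. It can be pinched by its two ends and may turn between the fingers.
- lid_front (a point): Point on the upper front edge of the lid.
- riser: Fixed wooden riser over the canister's back: board 130 x 280 x 18 mm, underside 228 mm above the bench, on two legs 240 mm apart; a jar on it reaches 325 mm. Origin: on the bench under the middle of its front edge, some 16 mm behind the canister's centre line, 60 mm above the clamped bail's grip. An upright gripper there hits it; one leaning to the canister's front by 35 to 45 degrees is clear.
- pinch_pot: Small clay pot 72 mm across, 64 mm high, standing loose near the canister, either 0.25 m in front of it or 0.22 m behind it; origin at the centre of its underside.
- glaze_jar_b: Screw-lid jar 56 mm across, 70 mm high, standing loose near the canister, either 0.25 m in front of it or 0.22 m behind it; origin at the centre of its underside.
- stamp: White plaster stamp 31 mm across, 53 mm high, standing loose 0.14 m beside the canister, on the side away from the robot; origin at the centre of its underside.
Not all that is in view belongs to the job. Of the things shaped like the canister, the white one is meant.

How it is judged:
On the way, in this order (a step that is already met when the one before it is completed fails the run):
1. the lid is shut with the bail still down at the front (value of joint lid_hinge below 0.05 rad and value of joint bail above 0.3 rad), for 0.1 s.
2. the bail is over the ridge and the lid is pressed on its seal (value of joint bail below 0.05 rad and value of joint seal above 0.001 m), for 0.2 s.
At the end, for the whole second after the job is handed in: The lid is shut (within 0.03 rad), the bail stands past the ridge within 0.05 rad of its stop and keeps the lid plate pressed more than 1 mm onto its seal (all of step 2 and value of joint lid_hinge below 0.03 rad); the robot touches nothing.
It fails at once if the riser is bumped (more than 8 N) (contact force between any of the arm, the fingers and riser above 8 N).
It fails at once if the pot, the jar or the stamp is moved more than 30 mm or tipped over (distance of any of pinch_pot, glaze_jar_b, stamp from where it was at the start of the episode above 0.03 m or angle between any of pinch_pot, glaze_jar_b, stamp's own z axis and vertical above 0.5 rad).
It also fails if it takes over 48 s, if anything falls off the work surface, if the arm or the gripper's body presses on something with over 40 N, if the wrist force passes 120 N, or if a joint passes its speed limit or range.

ROBOT

A 7-joint arm with a two-finger parallel gripper is mounted at the origin on a cart in front of the work surface, level with it; the furniture and walls round the work are solid. World frame = base frame: x ahead of the robot, y to its left, z up, the work surface at z = 0. Lengths are in m, angles in rad, forces in N, time in s.
With the tool pointing down it reaches from about 0.4 to 0.85 m from the base axis. Payload 10.4 kg.
Tool frame: the origin (TCP) lies midway between the tips of the shut fingers; the grasp point (between the pads) lies 19 mm behind it (manip.tcp_to_grasp is the distance from the TCP to the grasp point, in m); z points along the fingers, y is the line along which they close (so a half turn about z gives the same grasp; the last joint's range is limited). The gripper opens to 85 mm and grips with 20 to 120 N. Pads are 22 mm wide; open, the fingers measure 114 mm over their backs; the gripper's body (76 mm by 85 mm) begins 54 mm behind the grasp point. The pads swing forward as they close: fully open they stand 13 mm farther back than shut.
Start: joints at [1.232, 0.332, -0.065, 1.46, 0.022, 1.35, -0.088], TCP at [0.194, -0.594, 0.231] pointing down, gripper open.
Joint ranges: [-2.6, 2.6], [-0.5, 2.12], [-1.47, 1.34], [0.16, 2.42], [-1.27, 4.41], [0.06, 2.06], [-2.6, 2.6]. Speed limits (rad/s): [2.22, 2.22, 2.79, 2.79, 3.14, 3.14, 3.14].

INTERFACE

Orientations are given as a unit quaternion [x, y, z, w].
In Python, from workcell import manip gives the robot as it stands.
- The arm moves only by the shell command python3 -m jog 'ROWS' [FORCE]. ROWS is a JSON object of lists of equal length, an entry for each row: "offset": the shift along the world's x, y, z in m, a list of three; "yaw": the turn about the world's z in degrees; "jaw": the closure, from 0 (fully open) to 1 (shut). A call has 1 to 20 rows; each row shifts and turns the commanded pose from where the row before left it; what a row does not reach is not made up. A row lasts 1/12 s, in which the tool goes at most 41.7 mm and 7.16 degrees, less where a joint would pass 70% of its speed; a pose out of reach is approached as far as the arm can. A call is refused whole if a number of a shift passes 0.0417 or a number of a turn 7.16, either way. A call with a gripper value outside its range is refused whole. The fingers move at their own pace and stop on an object; FORCE is the grip in N (left out, the last holds). Time passes only in rows, so rows that do not move let the fingers close. It gives the time, the measured TCP pose, the force, the opening and the grip force at its end, in the units of the state.
- manip.get_obs(): the state, without advancing time (a new reading comes with each control period).
- manip.camera(name): name is "scene" or "top" or "wrist"; returns a dict with "frame" (384x512x3 uint8, red, green, blue), "camera_matrix" (3x3 intrinsics, pixels), "distortion" ([k1, k2, p1, p2, k3] as OpenCV has them; the pictures are not rectified), "eye" and "attitude" of the camera in the world; the wrist camera has in their place "hand_eye" (4x4, takes a point from camera to tool coordinates, whose origin is the TCP and whose axes are the flange's). Camera axes: x right, y up, looking along -z (the intrinsics and any distortion apply to the point x, -y, -z); pixel columns grow to the right and rows downward; lengths in m; the calibration is good to about 2 mm. A picture is of the moment at which its call begins: read the wrist's pose just before it. There is no depth.
- manip.hand_in(): hands the job in; it is judged then, once.
Trained networks look in a picture, given as the dict that the camera call returned (one of the last four; its "shot" number tells which), for a name from the list of things; names that differ only in an ending like _2 or _b are one class to them, and where a whole thing is asked for, a point or a joint stands for the part that bears it (a point fixed in the world has none). Each returns a list of dicts, best first, with "score" (0 to 1); they miss things now and then, are a little off and sometimes report something else, mostly with a low value. They report only what shows in the picture. A call takes as long as a camera call. They do not tell look-alikes from the thing itself.
- manip.masks_of(picture, name): "region" (384x512 bool, what is visible of it).
- manip.tip_of(picture, name): "at" ([x, y, z] in m, in world coordinates, good to about 4 mm: a listed point, or the origin of a listed thing).
The state is a dict: "clock": time; "joint_pos": joint angles; "joint_velocities": joint speeds; "tau": joint torques, N m; "position": TCP position; "ee_rot": TCP orientation; "ft_force": force on the tool from outside, world axes, zero at the start; "torque": the same for the moment, N m; "grip_width": opening from 0.0 (shut) to 1.0 (fully open); "grasp_force": force on a finger pad.
Only numpy, scipy, OpenCV 4.12 (cv2) and the standard library are available. Lean on these libraries where they do the work, as an engineer would, in place of code of your own. Each camera call takes 0.05 s, during which the arm holds its last target. There are 200 camera calls.

## Working session

There is one attempt and no reset: what is moved stays moved. The work goes in short steps, Python scripts to look and compute and a shell command to move; the robot and the scene stay as the last step left them, time stands still between calls to the robot, and variables do not carry over. Pictures are saved under pics/ and viewed, at most 10 in all, crops included, and the job is handed in when it is done.

```bash
mkdir -p pics; cat > h.py <<'E'
import numpy as np, cv2
from workcell import manip
def save(c,n): cv2.imwrite(f'pics/{n}.png',c['frame'][:,:,::-1])
E
python3 - <<'E'
from h import *
o=manip.get_obs();print({k:np.round(v,3).tolist() for k,v in o.items()})
cs={n:manip.camera(n) for n in('scene','top')}
for n,c in cs.items():
    print(n,np.round(c['eye'],3),np.round(c['attitude'],3).tolist(),c['camera_matrix'].tolist() if hasattr(c['camera_matrix'],'tolist') else c['camera_matrix'])
    for t in 'canister grip lid_front riser pinch_pot glaze_jar_b stamp'.split():
        print(t,[(round(d['score'],2),np.round(d['at'],3).tolist()) for d in manip.tip_of(c,t)[:4]])
im=np.hstack([cs['scene']['frame'],cs['top']['frame']])[:,:,::-1]
im=np.vstack([cs['scene']['frame'],cs['top']['frame']])[:,:,::-1]
cv2.imwrite('pics/a.png',cv2.resize(cs['scene']['frame'][:,:,::-1],(800,600)));cv2.imwrite('pics/b.png',cv2.resize(cs['top']['frame'][:,:,::-1],(800,600)))
E
```

```text
{'clock': 0.0, 'joint_pos': [1.232, 0.333, -0.065, 1.461, 0.022, 1.35, -0.088], 'joint_velocities': [-0.0, -0.001, -0.0, -0.0, 0.001, 0.001, -0.001], 'tau': [0.001, -62.545, 0.049, -39.159, 0.016, 0.01, 0.0], 'position': [0.194, -0.594, 0.231], 'ee_rot': [0.988, 0.157, -0.0, -0.001], 'ft_force': [0.098, -0.023, -0.455], 'torque': [0.05, 0.005, 0.012], 'grasp_force': 0.0, 'grip_width': 0.997}
scene [ 0.934 -0.605  0.695] [0.481, 0.094, 0.181, 0.852] [[441.5786158981079, 0.0, 250.12156274984463], [0.0, 441.5786158981079, 192.5713503000116], [0.0, 0.0, 1.0]]
canister [(0.85, [0.506, 0.243, 0.003])]
grip [(0.66, [0.521, 0.578, 0.165]), (0.47, [0.502, 0.147, 0.121])]
lid_front []
riser []
pinch_pot [(0.65, [0.5, 0.452, 0.0])]
glaze_jar_b [(0.64, [0.504, -0.02, 0.001])]
stamp [(0.5, [0.638, 0.196, 0.001])]
top [0.009 0.567 0.946] [-0.174, 0.282, 0.817, -0.471] [[415.5624709447954, 0.0, 265.41032524332303], [0.0, 415.5624709447954, 190.98808572221057], [0.0, 0.0, 1.0]]
canister [(0.83, [0.526, 0.572, -0.001])]
grip [(0.75, [0.502, 0.15, 0.122]), (0.71, [0.521, 0.573, 0.169]), (0.67, [0.499, -0.019, -0.002])]
lid_front [(0.82, [0.517, 0.526, 0.114]), (0.44, [0.502, 0.213, 0.153])]
riser []
pinch_pot [(0.98, [0.5, 0.448, -0.003])]
glaze_jar_b [(0.6, [0.498, -0.019, -0.002])]
stamp []
```

```bash
ls; python3 -m jog --help 2>&1 | head -30
```

```text
h.py
pics
invalid input: not JSON, or not a number
```

View pics/a.png

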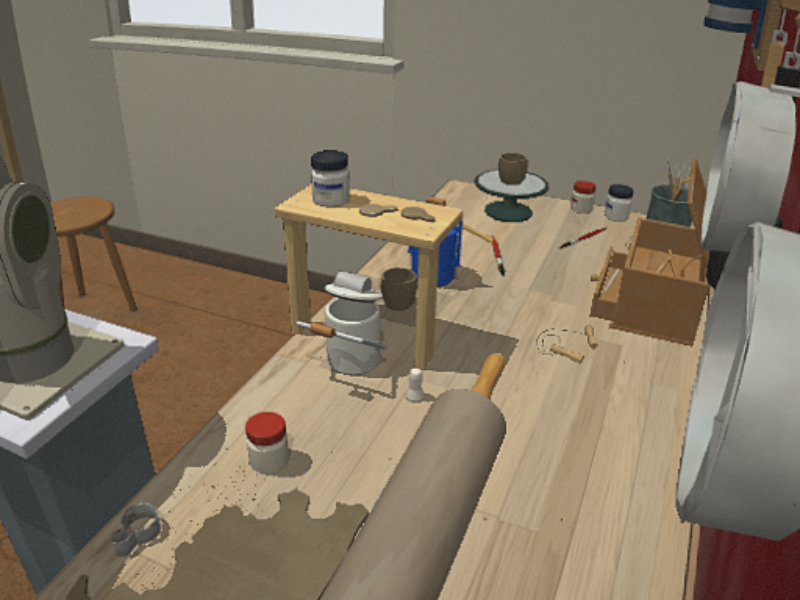

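View pics/b.png

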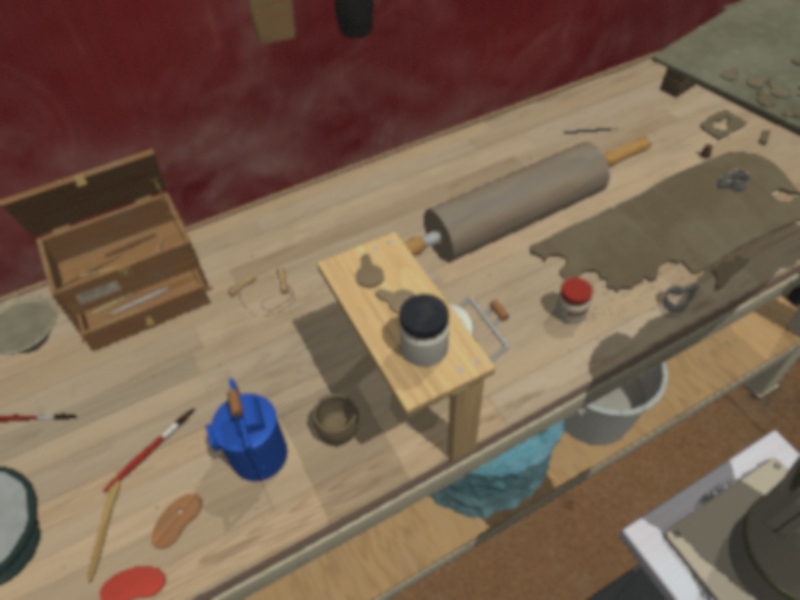

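The scene image shows the white canister under the riser, with its lid half open at about (352,285). The bail points to the front with its grip at (320,328), the red-lidded jar is in front at (267,440), the pot is behind and the stamp is at (415,385). In the top view the grip is at (498,310) and the riser's front edge runs from (398,235) to (491,368). The blue can at y≈0.57 is the look-alike.

```bash
cat >> h.py <<'E'
from scipy.spatial.transform import Rotation as R
def ray(c,uv,att=None):
    p=cv2.undistortPoints(np.array([[uv]],float),np.array(c['camera_matrix']),np.array(c['distortion'],float))[0,0]
    A=np.array(c['attitude']); M=R.from_quat(A) if A.size==4 else R.from_matrix(A)
    return np.array(c['eye']),M.apply([p[0],-p[1],-1])
def atz(c,uv,z):
    e,d=ray(c,uv); return e+d*(z-e[2])/d[2]
E
python3 - <<'E'
from h import *
t=manip.camera('top');s=manip.camera('scene');k=.64
for n,c,pts in(('top',t,[(398,235),(491,368)]),('scene',s,[(277,208),(438,240)])):
    P=[atz(c,np.array(p)*k,.246) for p in pts];d=P[0]-P[1]
    print(n,np.round(P,3).tolist(),np.degrees(np.arctan2(d[1],d[0])))
for c in(t,s):
    for n in('canister','grip','lid_front','stamp','riser'):
        print(n,[(round(d['score'],2),np.round(d['at'],4).tolist()) for d in manip.tip_of(c,n)])
    for n in ('riser','canister'):
        for m in manip.masks_of(c,n)[:2]:
            cnt=max(cv2.findContours(m['region'].astype(np.uint8),0,2)[0],key=cv2.contourArea)
            print(n,m['score'],cv2.boundingRect(cnt))
E
```

```text
top [[0.621, 0.262, 0.246], [0.355, 0.273, 0.246]] -2.438074882114613
scene [[0.361, 0.265, 0.246], [0.638, 0.264, 0.246]] 179.84514723705416
canister [(0.7, [0.5216, 0.5745, -0.0018])]
grip [(0.79, [0.4997, 0.1516, 0.1215]), (0.64, [0.5206, 0.573, 0.1701])]
lid_front [(0.9, [0.5103, 0.5258, 0.1131]), (0.69, [0.5009, 0.2145, 0.1513])]
stamp []
riser []
riser 0.87 (203, 149, 113, 144)
canister 0.85 (290, 190, 22, 21)
canister 0.82 (132, 243, 52, 65)
canister [(0.98, [0.502, 0.2428, -0.0005]), (0.91, [0.5212, 0.5731, -0.0025])]
grip [(0.82, [0.5014, 0.1468, 0.1221]), (0.6, [0.5218, 0.5783, 0.1651])]
lid_front [(0.69, [0.4969, 0.2167, 0.1492])]
stamp [(0.45, [0.6362, 0.196, 0.0035])]
riser []
riser 0.87 (176, 96, 120, 141)
canister 0.77 (280, 141, 16, 42)
canister 0.67 (191, 174, 56, 66)
```

```bash
python3 -m jog '{"offset":[[0,0.04,0.012],[0,0.04,0.012],[0.01,0.04,0.012],[0.015,0.038,0.012],[0.02,0.035,0.012],[0.025,0.033,0.01],[0.03,0.028,0],[0.03,0.028,0],[0.03,0.028,0],[0.03,0.028,0],[0.03,0.028,0],[0.02,0.035,0],[0.02,0.035,0],[0.01,0.04,0],[0,0.04,0]],"yaw":[5,5,5,5,5,5,5,5,5,5,5,5,5,5,0],"jaw":[0,0,0,0,0,0,0,0,0,0,0,0,0,0,0]}' 40
```

```text
clock: 2.85
position: [0.4639, -0.0791, 0.3002]
ee_rot: [0.717, 0.698, 0.001, -0.0]
ft_force: [0.8, 0.2, 0.8]
grip_width: 0.998
grasp_force: 0.0
```

```bash
python3 - <<'E'
from h import *
o=manip.get_obs();c=manip.camera('wrist');save(c,'w1')
print(np.round(c['hand_eye'],3).tolist())
M=R.from_quat(o['ee_rot']);H=np.array(c['hand_eye'])
print('cam world',M.apply(H[:3,3])+o['position'])
for n in('canister','grip','lid_front','stamp','riser'):
    print(n,[(round(d['score'],2),np.round(d['at'],4).tolist()) for d in manip.tip_of(c,n)])
E
```

```text
[[0.001, 0.955, 0.297, 0.076], [1.0, -0.001, 0.0, -0.001], [0.0, 0.297, -0.955, -0.143], [0.0, 0.0, 0.0, 1.0]]
cam world [ 0.46476623 -0.0031064   0.44357314]
canister []
grip []
lid_front []
stamp []
riser []
```

View pics/w1.png

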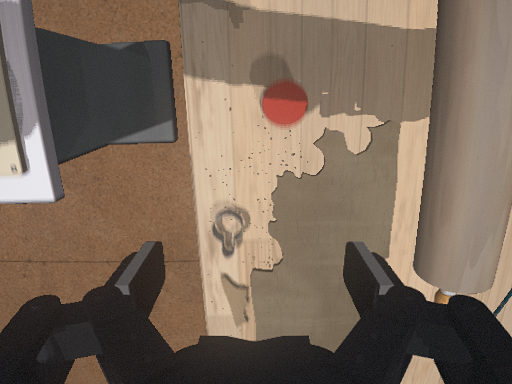

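The wrist view shows the red jar lid at (285,103) and the open fingers at the bottom. The camera sits 76 mm on the canister side of the tool. I can't tilt through the interface, so I'll turn the tool a quarter turn to close along the canister's x. The open far finger can then do the pushing, which keeps the gripper body in front of the riser.

```bash
python3 - <<'E'
from h import *
print(np.round(manip.get_obs()['joint_pos'],2))
E
python3 -m jog '{"offset":[[0,0,0],[0,0,0],[0.01,0.015,0],[0.01,0.02,0],[0.01,0.02,0],[0.009,0.02,0],[0,0.02,0],[0,0.02,0],[0,0.02,0],[0,0.02,0],[0,0.02,0],[0,0.02,0],[0,0.015,0],[0,0.01,0]],"yaw":[-6,-6,-7,-7,-7,-7,-7,-7,-7,-7,-7,-7,-7,0],"jaw":[0,0,0,0,0,0,0,0,0,0,0,0,0,0]}' 120
python3 - <<'E'
from h import *
o=manip.get_obs();print(np.round(o['joint_pos'],2))
c=manip.camera('scene');save(c,'s2')
w=manip.camera('wrist');H=np.array(w['hand_eye']);M=R.from_quat(o['ee_rot'])
print(M.apply(H[:3,3])+o['position'],M.apply([0,1,0]))
for cc in(w,c):
  for n in('canister','grip','lid_front'):
    print(n,[(round(d['score'],2),np.round(d['at'],4).tolist()) for d in manip.tip_of(cc,n)])
cv2.imwrite('pics/s2.png',np.hstack([cv2.resize(c['frame'][60:300,100:400,::-1],(400,320)),cv2.resize(w['frame'][:,:,::-1],(400,320))]))
E
```

```text
[ 0.73 -0.01 -0.64  1.71 -0.01  1.44  0.06]
clock: 4.32
position: [0.502, 0.1389, 0.3002]
ee_rot: [1.0, -0.012, -0.0, -0.0]
ft_force: [0.8, -0.6, -0.1]
grip_width: 1.0
grasp_force: 0.0
[ 0.38  0.14 -0.8   1.59  0.1   1.46 -2.03]
[0.57682443 0.13745137 0.44351238] [-2.30081649e-02 -9.99735270e-01 -1.21280606e-04]
canister [(0.62, [0.5038, 0.2416, -0.0007])]
grip [(0.56, [0.5028, 0.149, 0.12]), (0.22, [0.6363, 0.2035, -0.0015])]
lid_front [(0.64, [0.5021, 0.2139, 0.1541])]
canister [(0.95, [0.5059, 0.2427, 0.0031]), (0.75, [0.5198, 0.5739, -0.0039])]
grip [(0.7, [0.5018, 0.1449, 0.1196]), (0.43, [0.5223, 0.5767, 0.1652])]
lid_front [(0.83, [0.4962, 0.2141, 0.1499])]
```

View pics/s2.png

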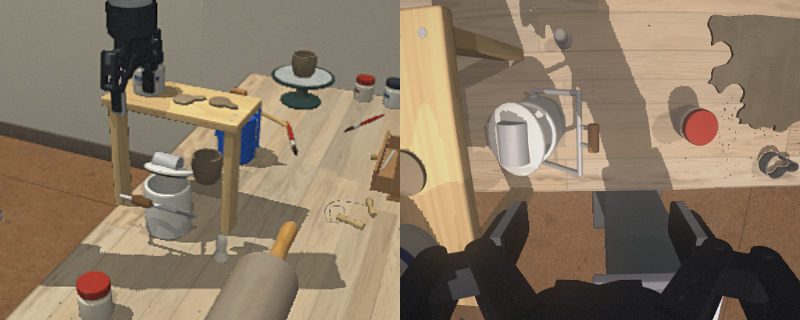

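The left panel shows the gripper hanging free of the riser. In the right panel (wrist) the lid is at about (525,140), the cross bar at x≈580 and the grip at (593,138), all in line with the image axes. The canister's axes are therefore aligned with the world's.

```bash
python3 -m jog '{"offset":[[0,0.01,0],[0,0.01,0],[0,0.009,0],[0,0,-0.02],[0,0,-0.025],[0,0,-0.025],[0,0,-0.025],[0,0,-0.025],[0,0,-0.02],[0,0,-0.01],[0,0,-0.005],[0,0,0]],"yaw":[0,0,0,0,0,0,0,0,0,0,0,0],"jaw":[0,0,0,0,0,0,0,0,0,0,0,0]}' 120
python3 -m jog '{"offset":[[0,0,-0.006],[0,0,-0.006],[0,0,-0.006],[0,0,-0.006],[0,0,-0.006],[0,0,-0.004],[0,0,-0.003],[0,0,0]],"yaw":[0,0,0,0,0,0,0,0],"jaw":[0,0,0,0,0,0,0,0]}'
python3 - <<'E'
from h import *
c=manip.camera('scene');save(c,'s3')
w=manip.camera('wrist')
for cc in(w,c):
  for n in('grip','lid_front'):
    print(n,[(round(d['score'],2),np.round(d['at'],4).tolist()) for d in manip.tip_of(cc,n)])
cv2.imwrite('pics/s3.png',np.hstack([cv2.resize(c['frame'][140:260,140:290,::-1],(400,320)),cv2.resize(w['frame'][:,:,::-1],(400,320))]))
E
```

```text
clock: 5.72
position: [0.5015, 0.1683, 0.145]
ee_rot: [1.0, -0.007, -0.0, -0.0]
ft_force: [0.3, 0.1, 0.1]
grip_width: 1.003
grasp_force: 0.0
clock: 6.38
position: [0.5019, 0.1633, 0.1071]
ee_rot: [1.0, -0.01, -0.001, 0.003]
ft_force: [-1.0, -14.9, 4.3]
grip_width: 1.001
grasp_force: 7.7
grip [(0.86, [0.5024, 0.1479, 0.1192])]
lid_front [(0.95, [0.5011, 0.2009, 0.1159])]
grip [(0.6, [0.4993, 0.1435, 0.12]), (0.51, [0.5218, 0.5776, 0.1664])]
lid_front [(0.74, [0.4978, 0.2034, 0.1135]), (0.56, [0.6349, 0.1957, 0.0021])]
```

View pics/s3.png

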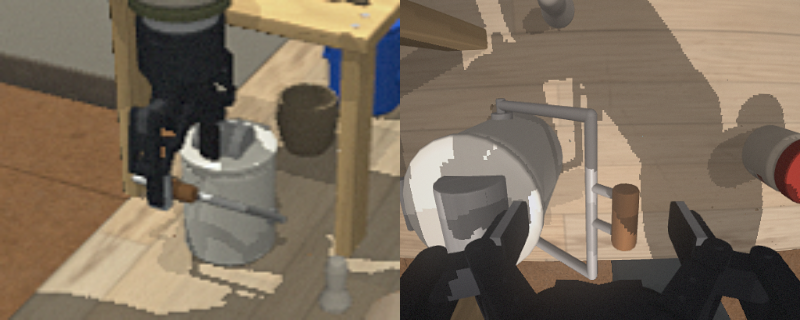

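The lid looks shut: its front edge reads z≈0.115, and the wrist view shows it flat at about (470,200). The grip is still forward at (625,217). The finger's back is leaning on the ridge, so I'll back off 6 mm and press down briefly.

```bash
python3 -m jog '{"offset":[[0,-0.006,0.002],[0,-0.004,0],[0,0,-0.003],[0,0,-0.003],[0,0,-0.002],[0,0,0],[0,0,0]],"yaw":[0,0,0,0,0,0,0],"jaw":[0,0,0,0,0,0,0]}'

```

```text
clock: 7.27
position: [0.5021, 0.1577, 0.1025]
ee_rot: [1.0, -0.008, 0.0, 0.0]
ft_force: [0.1, -3.8, 4.0]
grip_width: 0.999
grasp_force: 2.9
```

```bash
python3 -m jog '{"offset":[[0,0,-0.002],[0,0,-0.001],[0,0,0],[0,-0.002,0.02],[0,0,0.025],[0,0,0.025],[0,-0.02,0.01],[0,-0.03,0],[0,-0.03,0],[0,-0.008,0],[0,0,-0.02],[0,0,-0.025],[0,0,-0.025],[0,0,-0.015],[0,0,0]],"yaw":[0,0,0,0,0,0,0,0,0,0,0,0,0,0,0],"jaw":[0,0,0,0,0,0,0,0,0,0,0,0,0,0,0]}'
python3 - <<'E'
from h import *
c=manip.camera('scene')
w=manip.camera('wrist')
for cc in(w,c):
  for n in('grip','lid_front'):
    print(n,[(round(d['score'],2),np.round(d['at'],4).tolist()) for d in manip.tip_of(cc,n)])
cv2.imwrite('pics/s4.png',np.hstack([cv2.resize(c['frame'][140:260,140:290,::-1],(400,320)),cv2.resize(w['frame'][:,:,::-1],(400,320))]))
E
```

```text
clock: 8.52
position: [0.4995, 0.068, 0.0911]
ee_rot: [1.0, -0.007, -0.003, -0.0]
ft_force: [-0.9, -0.3, -1.3]
grip_width: 0.999
grasp_force: 0.0
grip [(0.98, [0.5052, 0.1479, 0.1224])]
lid_front []
grip [(0.66, [0.505, 0.1484, 0.1226]), (0.57, [0.5225, 0.5723, 0.1646])]
lid_front [(0.61, [0.4962, 0.2076, 0.1119])]
```

View pics/s4.png

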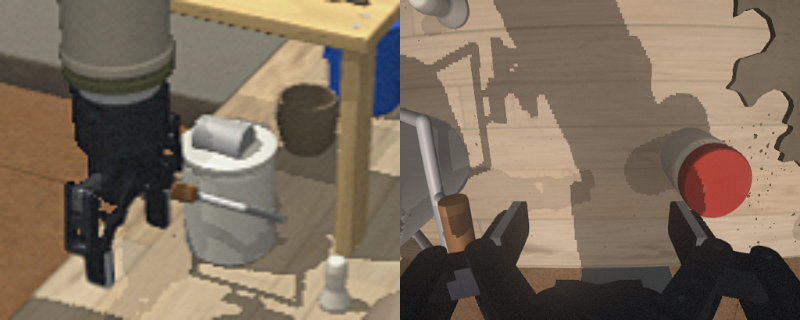

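The lid sits flat at (228,135) in the left panel, and the far finger is just in front of the grip (right panel, grip at (455,220)). The jar at (710,180) is clear. Next I'll push the bail up along its arc.

```bash
python3 -m jog '{"offset":[[0.002,0.011,0],[0.001,0.011,0.002],[0,0.008,0.009],[0,0.009,0.008],[0,0.01,0.007],[0,0.01,0.006],[0,0.011,0.005],[0,0.008,0.003],[0,0,0]],"yaw":[0,0,0,0,0,0,0,0,0],"jaw":[0,0,0,0,0,0,0,0,0]}' 120
python3 - <<'E'
from h import *
c=manip.camera('scene')
w=manip.camera('wrist')
for cc in(w,c):
  for n in('grip','lid_front'):
    print(n,[(round(d['score'],2),np.round(d['at'],4).tolist()) for d in manip.tip_of(cc,n)])
cv2.imwrite('pics/s5.png',np.hstack([cv2.resize(c['frame'][140:260,140:290,::-1],(400,320)),cv2.resize(w['frame'][:,:,::-1],(400,320))]))
E
```

```text
clock: 9.57
position: [0.5048, 0.1483, 0.1352]
ee_rot: [1.0, -0.006, 0.001, -0.001]
ft_force: [0.3, -0.9, 0.7]
grip_width: 1.0
grasp_force: 0.1
grip [(0.69, [0.5073, 0.2121, 0.1662])]
lid_front [(0.9, [0.5019, 0.2025, 0.1146])]
grip [(0.84, [0.5015, 0.2118, 0.1626]), (0.49, [0.5206, 0.5777, 0.1624])]
lid_front [(0.75, [0.4972, 0.2039, 0.1133])]
```

View pics/s5.png

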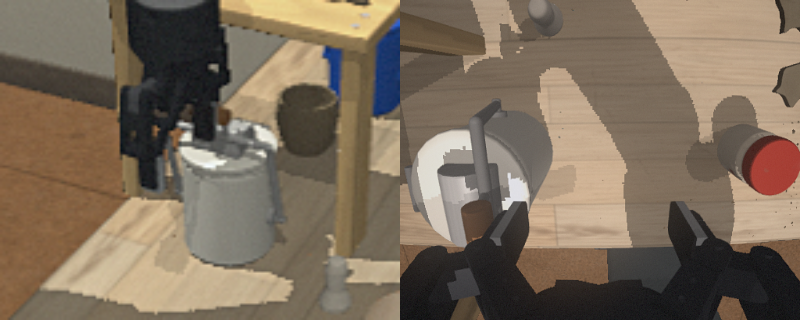

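The bail now stands on the ridge, with the grip at y≈0.212, z≈0.163 (about 0.29 rad). The finger is behind it and the riser is clear, so I'll drive it over the crest.

```bash
python3 -m jog '{"offset":[[0,0.006,0.002],[0,0.006,0.002],[0,0.006,0.001],[0,0.006,0],[0,0.005,0],[0,0.004,0],[0,0.003,0],[0,0,0],[0,0,0]],"yaw":[0,0,0,0,0,0,0,0,0],"jaw":[0,0,0,0,0,0,0,0,0]}' 120
python3 - <<'E'
from h import *
c=manip.camera('scene')
w=manip.camera('wrist')
for cc in(w,c):
    print([(round(d['score'],2),np.round(d['at'],4).tolist()) for d in manip.tip_of(cc,'grip')])
E
```

```text
clock: 10.62
position: [0.5047, 0.1812, 0.1394]
ee_rot: [1.0, -0.008, -0.0, 0.001]
ft_force: [-1.4, -4.6, 3.2]
grip_width: 0.998
grasp_force: 2.4
[(0.98, [0.5064, 0.2459, 0.1697])]
[(0.72, [0.5045, 0.2439, 0.1692]), (0.51, [0.521, 0.5759, 0.162])]
```

```bash
python3 -m jog '{"offset":[[0,0.003,0],[0,0.003,0],[0,0.002,0],[0,0,0],[0,0,0],[0,0,0]],"yaw":[0,0,0,0,0,0],"jaw":[0,0,0,0,0,0]}'

```

```text
clock: 11.32
position: [0.5048, 0.1822, 0.1396]
ee_rot: [1.0, -0.011, -0.002, 0.006]
ft_force: [-12.2, -33.6, 23.2]
grip_width: 1.0
grasp_force: 17.1
```

The arm moved only 1 mm while the force rose about 29 N, so the bail is against its stop. Backing away.

```bash
python3 -m jog '{"offset":[[0,-0.006,0],[0,-0.006,0],[0,-0.015,0],[0,-0.03,0],[0,-0.03,0.01],[0,-0.02,0.02],[0,0,0],[0,0,0]],"yaw":[0,0,0,0,0,0,0,0],"jaw":[0,0,0,0,0,0,0,0]}'
python3 - <<'E'
from h import *
c=manip.camera('scene');w=manip.camera('wrist')
for cc in(w,c):
  for n in('grip','lid_front','stamp','glaze_jar_b','pinch_pot'):
    print(n,[(round(d['score'],2),np.round(d['at'],4).tolist()) for d in manip.tip_of(cc,n)])
cv2.imwrite('pics/s6.png',np.hstack([cv2.resize(c['frame'][120:280,120:320,::-1],(400,320)),cv2.resize(w['frame'][:,:,::-1],(400,320))]))
E
```

```text
clock: 11.98
position: [0.5055, 0.0822, 0.1701]
ee_rot: [1.0, -0.009, 0.001, -0.0]
ft_force: [0.0, 0.2, -0.4]
grip_width: 0.997
grasp_force: 0.0
grip []
lid_front [(0.76, [0.5031, 0.204, 0.1122])]
stamp [(0.69, [0.6379, 0.2028, 0.0002])]
glaze_jar_b [(0.75, [0.503, -0.0248, 0.0012])]
pinch_pot []
grip [(0.59, [0.5026, 0.2438, 0.1678]), (0.56, [0.5231, 0.5764, 0.1648])]
lid_front [(0.72, [0.4962, 0.2053, 0.1105])]
stamp [(0.67, [0.6335, 0.1982, 0.002])]
glaze_jar_b [(0.78, [0.5029, -0.021, 0.0008])]
pinch_pot [(0.56, [0.4978, 0.4486, -0.0033])]
```

View pics/s6.png

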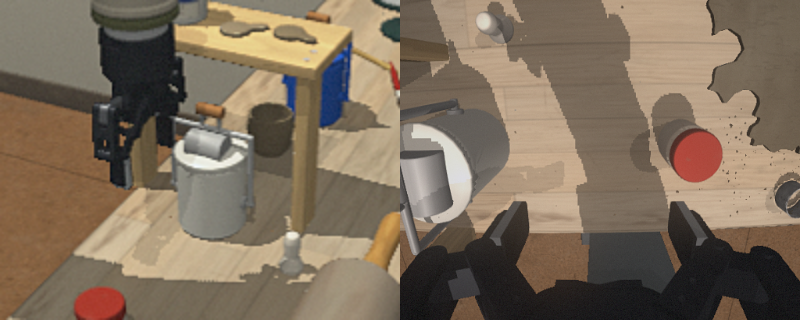

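The bail stands upright with its cross bar behind the ridge crest (left panel, about (210,125)). The lid is pressed down (lid front now z≈0.111), nothing else has moved, and the robot is clear.

```bash
python3 -c "
from workcell import manip
print(manip.hand_in())"
```

```text
the job is handed in; nothing more can be done
None
```

The lid is shut and the bail is over the ridge, hard against its stop and holding the lid down. The riser wasn't bumped, the pot, jar and stamp are where they were, and I handed the job in at about 12 s of the 48 s; no verdict came back. The moves could not tilt the tool, so I stayed clear of the riser by pushing with one open finger instead of leaning.

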